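# File a ground parallel back into its sprung rack

## Task

One steel parallel of the set stands on the table beside the rack. Put it back in its place in the row, in order of height: press the row open gently against the sprung keeper, lower the parallel between its neighbours, and push it home against the ledge at the back so that its ends are flush with the others. The bars are ground and the keeper's springs are light: never force them, and leave the rest of the row standing.

Things in the scene. Friction and masses are not known exactly. Their poses are not given: they have to be found in the camera images.
- parallel_centre (a point): The parallel to put back: ground steel bar with three round holes, 90 mm long (x), 10 mm thick (y), 36 mm tall (z), about 0.2 kg, standing loose on a long edge on the table, right of the rack. The point is its centre, 18 mm above its underside; its lower edges have 1.5 mm chamfers. Either end may go first.
- parallel: The same bar; origin at the centre of its underside.
- rack: Fixed aluminium rack, base 108 x 188 mm. Origin on the table; x along the bars, away from the robot; y along the row, from the low stop to the sprung keeper; floor 8 mm above the origin. Row: four loose bars 90 mm long along x (ends at x = -45 and 45 mm), 10 mm thick, 20, 28, 44, 52 mm tall in this order along +y, touching; the 36 mm bar is missing between 28 and 44.
- row_floor (a point): Point on the rack's floor, y = -20 mm. Stop (22 mm over the table) and keeper are clamped by thumbscrews, shifting the row: the -y face of the 44 mm bar, bare above the 28 mm bar, lies up to 18 mm either side of it and is found by touch. Keeper: steel plate, top 56 mm over the table, pushes the row to the stop with 3 N (4.5 N opened), shuts it by itself, opens 12.5 mm to a hard end.
- ledge (a point): Upper front edge of the ledge at the rack's back, 14 mm above its floor: the far ends of the bars stop against it when home (x = 45.7 mm of the rack). The front (-x) is open; the floor there ends 52 mm before row_floor. The bars slide in the row with a friction of about 0.3; pushing the parallel home takes some 2 to 5 N.
Mind the look-alikes: they are no part of the job. What is shaped like the parallel but blue is not meant.

How it is judged:
On the way:
1. the parallel stands down on the rack's floor in the row (z of parallel_centre in the frame of rack between 0.0245 and 0.028 m and x of parallel_centre in the frame of rack between -0.07 and 0.005 m and y of parallel_centre in the frame of rack between -0.065 and 0.035 m and angle between the x axis of parallel_centre and the x axis of rack, either way round below 0.06 rad), for 0.2 s.
At the end, for the whole second after the job is handed in: The parallel stands upright (within 3 degrees) on the rack's floor, tight between the 28 and 44 mm bars (centres under 12 mm apart), square to the rack (within 2 degrees), its ends flush with the row (within 2 mm of the rack's middle), and is let go (z of parallel_centre in the frame of rack between 0.0245 and 0.0275 m and x of parallel_centre in the frame of rack between -0.002 and 0.002 m and horizontal distance between parallel_centre and set_bar_2_c0 below 0.012 m and horizontal distance between parallel_centre and set_bar_3_c0 below 0.012 m and angle between parallel_centre's own z axis and vertical below 0.05 rad and angle between the x axis of parallel_centre and the x axis of rack, either way round below 0.04 rad and contact force between parallel and the fingers below 0.1 N); the robot touches nothing.
It fails at once if the parallels are forced: contact forces on the rack's base and ledge together (8 to 10 N at rest) pass 40 N, or the keeper plate is pressed with over 9 N (contact force between rack and anything else above 40 N or contact force between keeper_c0 and anything else above 9 N).
It fails at once if one of the four parallels in the row (set_bar_1 to 4, by height) is knocked over or out of the row: tilted over 0.3 rad or moved over 25 mm (distance of any of set_bar_1_c0, set_bar_2_c0, set_bar_3_c0, set_bar_4_c0 from where it was at the start of the episode above 0.025 m or angle between any of set_bar_1_c0, set_bar_2_c0, set_bar_3_c0, set_bar_4_c0's own z axis and vertical above 0.3 rad).
It also fails if it takes over 53 s, if anything falls off the work surface, if the arm or the gripper's body presses on something with over 40 N, if the wrist force passes 120 N, or if a joint passes its speed limit or range.

## Robot

A 6-joint arm with a two-finger parallel gripper is mounted at the origin on a cart in front of the work surface, level with it; the furniture and walls round the work are solid. World frame = base frame: x ahead of the robot, y to its left, z up, the work surface at z = 0. Lengths are in m, angles in rad, forces in N, time in s.
With the tool pointing down it reaches from about 0.35 to 0.775 m from the base axis. Payload 5.5 kg.
Tool frame: the origin (TCP) lies midway between the tips of the shut fingers; the grasp point (between the pads) lies 19 mm behind it (hold_point_z is the distance from the TCP to the grasp point, in m); z points along the fingers, y is the line along which they close (so a half turn about z gives the same grasp; the last joint's range is limited). The gripper opens to 85 mm and grips with 20 to 120 N. Pads are 22 mm wide; open, the fingers measure 114 mm over their backs; the gripper's body (76 mm by 85 mm) begins 54 mm behind the grasp point. The pads swing forward as they close: fully open they stand 13 mm farther back than shut.
Start: joints at [-1.248, 0.313, 0.046, 1.304, 0, 1.431], TCP at [0.257, -0.515, 0.231] pointing down, gripper open.
Joint ranges: [-2.76, 2.76], [-0.86, 1.69], [-1.03, 1.26], [-2.2, 2.34], [-1.47, 1.5], [-3.14, 3.14]. Speed limits (rad/s): [2.57, 2.57, 3.14, 3.14, 3.14, 3.14].

## Interface

Orientations are given as a 3x3 rotation matrix whose columns are the frame's x, y, z axes.
In Python, from workcell import state, snapshot, job_done, hold_point_z gives the robot as it stands.
- The arm moves only by the tool move_arm, never from a script. Its argument "steps" is a list of rows, each a list of 5 numbers: the opening, from 0 (shut) to 1 (fully open), then the shift along the tool's x, y, z in m, then the turn about the tool's z in units of 5 degrees (1.0 is 5 degrees). A call has 1 to 8 rows; each row is the pose to reach, as a shift and turn from the pose commanded when the call began, along the tool's axes at that moment; what a row does not reach only later rows make up. A row lasts 1/12 s, in which the tool goes at most 41.7 mm and 7.16 degrees, less where a joint would pass 70% of its speed; a pose out of reach is approached as far as the arm can. A call with a gripper value outside its range is refused whole. The fingers move at their own pace and stop on an object; "squeeze" is the grip in N (left out, the last holds). Time passes only in rows, so rows that repeat a pose let the fingers close. It gives the time, the measured TCP pose, the force, the opening and the grip force at its end, in the units of the state.
- state(): the state, without advancing time (a new reading comes with each control period).
- snapshot(name): name is "scene" or "top"; returns a dict with "frame" (400x640x3 uint8, blue, green, red), "range_z" (400x640 float32, m along the optical axis (not along the pixel's ray), 0 where there is no reading), "fov_y" (degrees; the focal length in pixels is half the picture's height over the tangent of half this angle, whatever the lens; pixels are square), "cx", "cy" (the principal point, pixels), "rvec" (rotation vector, rad) and "tvec" (3), from world to camera coordinates, as OpenCV has them. Camera axes: x right, y down, z forward; pixel columns grow to the right and rows downward; lengths in m; the calibration is good to about 2 mm. A picture is of the moment at which its call begins.
- job_done(): hands the job in; it is judged then, once.
The state is a dict: "clock": time; "joint_pos": joint angles; "joint_vel": joint speeds; "joint_torque": joint torques, N m; "eef_pos": TCP position; "tcp_rot": TCP orientation; "contact_force": force on the tool from outside, world axes, zero at the start; "ft_torque": the same for the moment, N m; "gripper_width": opening from 0.0 (shut) to 1.0 (fully open); "grip_force": force on a finger pad.
Only numpy, scipy, OpenCV 4.12 (cv2) and the standard library are available. Lean on these libraries where they do the work, as an engineer would, in place of code of your own. Each camera call takes 0.05 s, during which the arm holds its last target. There are 200 camera calls.

## Working session

There is one attempt and no reset: what is moved stays moved. The work goes in short steps, Python scripts to look and compute and a tool call to move; the robot and the scene stay as the last step left them, time stands still between calls to the robot, and variables do not carry over. Pictures are saved under pics/ and viewed, at most 10 in all, crops included, and the job is handed in when it is done.

Besides the shell and the picture viewer there is one more tool, called as name([rows], argument=value, ...), one row to a line, values as JSON. move_arm: Moves the arm, as the interface text tells. Its arguments: {"type":"object","properties":{"steps":{"type":"array"},"squeeze":{"type":"number"}},"required":["steps"]}

```bash
mkdir -p pics; ls; python3 - <<'E'
from workcell import *
import cv2,numpy as np
print(state()); print(hold_point_z if not callable(hold_point_z) else hold_point_z())
for n in("scene","top"):
    s=snapshot(n); cv2.imwrite(f"pics/{n}0.png",s["frame"]); np.savez(f"{n}0.npz",**s)
    R=cv2.Rodrigues(np.array(s["rvec"]))[0]; print(n,s["fov_y"],s["cx"],s["cy"],"cam",-R.T@s["tvec"],R[2])
E
```

```text
pics
{'clock': 0.0, 'joint_pos': array([-1.24761323e+00,  3.13999970e-01,  4.49672312e-02,  1.30358736e+00,
       -3.17482263e-05,  1.43118650e+00]), 'joint_vel': array([ 0.00010817,  0.00224794,  0.00038359, -0.00093845,  0.0007394 ,
       -0.00035494]), 'joint_torque': array([-1.44128691e-03, -4.80617917e+01,  2.98536980e+01,  1.91555510e-02,
       -5.94718076e-04,  6.13749009e-06]), 'eef_pos': array([ 0.25652148, -0.5140355 ,  0.23040431]), 'tcp_rot': array([[ 8.94809147e-01,  4.46448451e-01, -6.09310631e-04],
       [ 4.46448812e-01, -8.94807523e-01,  1.71927342e-03],
       [ 2.22351221e-04, -1.81044759e-03, -9.99998336e-01]]), 'contact_force': array([ 0.17625489,  0.445952  , -0.13398612]), 'ft_torque': array([-0.0042222 , -0.02464768, -0.00127756]), 'grip_force': 0.0, 'gripper_width': 0.9971857980476725}
0.0187
scene 44.710954148403204 329.15620423126245 199.43392737640002 cam [0.1555358  0.55618567 0.77463303] [ 0.41886593 -0.52809972 -0.73868939]
top 45.69176504475808 326.40913523606037 190.3816006299327 cam [0.4941155  0.0576227  0.88734413] [ 0.07615467 -0.02284767 -0.99683421]
```

View pics/scene0.png

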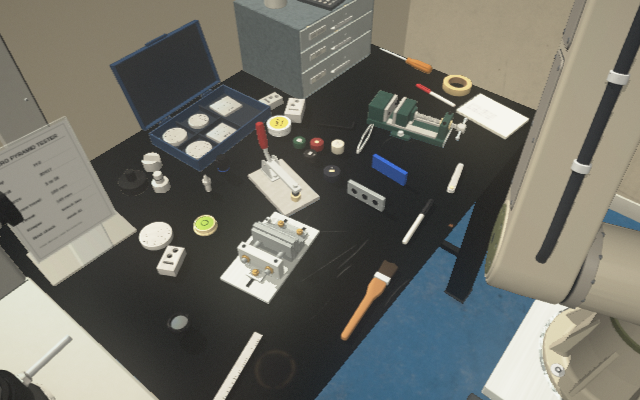

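View pics/top0.png

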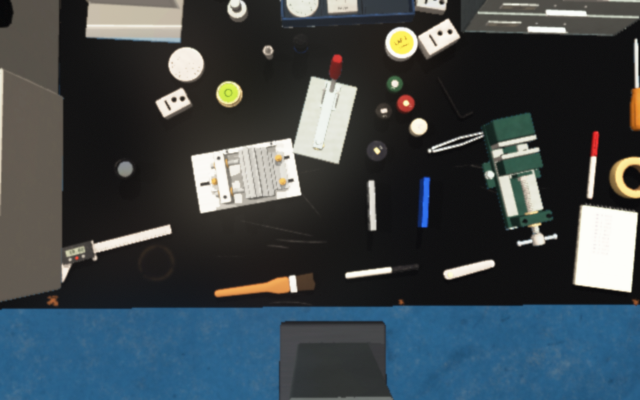

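The scene view shows the grey drilled parallel at (366,195), the blue decoy at (390,169) and the rack at (270,255). In the top view, the parallel is at (371,205), the decoy at (424,203) and the rack at (246,175), with the keeper on the left.

```bash
cat > h.py <<'E'
import cv2,numpy as np
def cam(s):
    R=cv2.Rodrigues(np.array(s["rvec"],float))[0]; return R,np.array(s["tvec"],float).ravel(),200/np.tan(np.radians(float(s["fov_y"]))/2)
def ray(s,uv,z):
    R,t,f=cam(s); uv=np.atleast_2d(uv).astype(float)
    d=np.c_[(uv[:,0]-s["cx"])/f,(uv[:,1]-s["cy"])/f,np.ones(len(uv))]@R; c=-R.T@t
    return c+d*((z-c[2])/d[:,2])[:,None]
def cloud(s):
    R,t,f=cam(s); v,u=np.mgrid[:400,:640]; Z=s["range_z"]
    P=np.stack([(u-s["cx"])/f*Z,(v-s["cy"])/f*Z,Z],-1); return (P-t)@R
E
python3 - <<'E'
from h import *
s=dict(np.load("top0.npz")); g=s["frame"]; P=cloud(s)
hsv=cv2.cvtColor(g,cv2.COLOR_BGR2HSV)
def roi(u0,u1,v0,v1,m):
    k=np.zeros_like(m);k[v0:v1,u0:u1]=m[v0:v1,u0:u1];return k
# rack base
m=roi(180,312,130,220,((g.min(2)>110)).astype(np.uint8))
m=cv2.morphologyEx(m,cv2.MORPH_CLOSE,np.ones((9,9)))
c=max(cv2.findContours(m,0,2)[0],key=cv2.contourArea)
w=ray(s,c[:,0,:],0.008)[:,:2].astype(np.float32)*1000
print("rack",cv2.minAreaRect(w),cv2.boxPoints(cv2.minAreaRect(w)))
m=roi(355,390,165,245,((g.min(2)>70)).astype(np.uint8))
c=max(cv2.findContours(m,0,2)[0],key=cv2.contourArea)
w=ray(s,c[:,0,:],0.036)[:,:2].astype(np.float32)*1000
print("bar",cv2.minAreaRect(w),cv2.boundingRect(c))
print(np.round(P[195:215:6,366:378,2]*1000))
print("row z",np.round(P[172,195:305]*1000)[:, 1:].astype(int).tolist())
a=cv2.resize(g[125:225,180:310],None,fx=6,fy=6,interpolation=3)
cv2.imwrite("pics/crop1.png",a[:600])
E
```

```text
rack ((599.0983276367188, 168.89068603515625), (121.59941101074219, 229.74229431152344), 10.327208518981934) [[518.6907   271.00137 ]
 [559.87646   44.980927]
 [679.506     66.78    ]
 [638.3202   292.80045 ]]
bar ((532.7992553710938, -43.15139389038086), (90.27409362792969, 14.45849895477295), 1.3828624486923218) (367, 180, 10, 51)
[[-1.  3. 20. 36. 35. 37. 37. 36. 37.  0. -2.  1.]
 [-1.  2. 17. 33. 37. 34. 37. 36. 37. -1.  0. -1.]
 [ 1. -2. 17. 30. 34. 35. 36. 35. 37. -2.  1. -0.]
 [-1.  1. 12. 25. 36. 34. 33. 38. 36. 36. -0.  0.]]
row z [[281, 8], [279, 7], [277, 7], [276, 6], [274, 7], [272, 7], [270, 7], [268, 8], [266, 8], [264, 9], [262, 10], [261, 7], [259, 5], [256, 10], [255, 8], [253, 9], [252, 7], [250, 6], [247, 11], [246, 8], [244, 9], [232, 54], [231, 52], [230, 50], [227, 53], [226, 51], [224, 50], [222, 52], [221, 52], [219, 52], [217, 52], [216, 51], [216, 38], [216, 30], [217, 16], [217, 7], [215, 7], [213, 6], [211, 9], [209, 9], [207, 9], [205, 8], [203, 9], [201, 9], [200, 7], [198, 8], [196, 6], [187, 56], [185, 55], [183, 56], [181, 56], [179, 61], [177, 59], [176, 58], [174, 60], [172, 59], [170, 61], [170, 51], [168, 50], [166, 53], [164, 52], [162, 55], [161, 52], [160, 47], [159, 35], [157, 38], [155, 38], [154, 35], [152, 36], [150, 36], [149, 30], [148, 28], [146, 25], [144, 32], [142, 27], [140, 29], [139, 21], [137, 21], [135, 23], [134, 15], [133, 12], [131, 14], [129, 15], [127, 10], [125, 15], [123, 16], [121, 15], [120, 13], [118, 14], [116, 12], [114, 15], [112, 14], [111, 8], [109, 7], [107, 11], [105, 9], [103, 9], [101, 7], [99, 9], [98, 8], [96, 5], [94, 8], [92, -2], [91, -2], [89, 1], [87, -2], [85, 0], [83, 0], [81, 1], [79, -1]]
```

View pics/crop1.png

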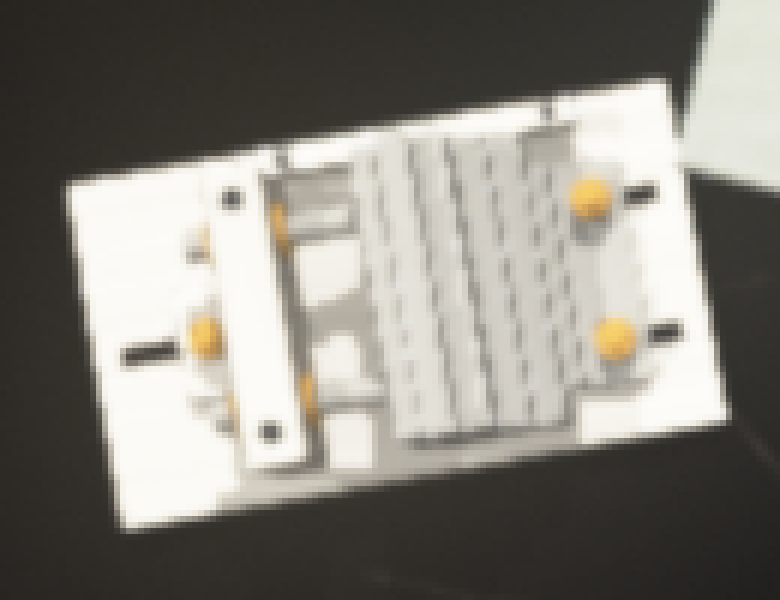

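```bash
cat > m.py <<'E'
from h import *
s=dict(np.load("top0.npz")); P=cloud(s)*1000
px=np.array([[200,213],[191.3,155.5],[291.3,138.3],[301.3,195.3]])
W=ray(s,px,0.008)[:,:2]*1000; print(W.round(1)); C=W.mean(0)
ey=(W[0]+W[1]-W[2]-W[3]); ey/=np.linalg.norm(ey); ex=np.array([ey[1],-ey[0]])
print("C",C,"yaw",np.degrees(np.arctan2(ex[1],ex[0])),[np.linalg.norm(W[i]-W[i-1]) for i in range(4)])
Q=P[165:250,355:395].reshape(-1,3); Q=Q[(Q[:,2]>31)&(Q[:,2]<45)]
r=cv2.minAreaRect(Q[:,:2].astype(np.float32)); print("bar",r,Q.mean(0))
m=np.linalg.svd(Q[:,:2]-Q[:,:2].mean(0),full_matrices=False)[2][0]; print("bar yaw",np.degrees(np.arctan2(m[1],m[0])))
L=np.stack([(P[...,:2]-C)@ex,(P[...,:2]-C)@ey,P[...,2]],-1).reshape(-1,3)
for y in range(-60,50,1):
    k=L[(abs(L[:,0])<25)&(abs(L[:,1]-y)<.6)&(L[:,2]>2)&(L[:,2]<80)]
    print(y,len(k),np.percentile(k[:,2],[20,50,80]).round(0) if len(k) else "",end="; ")
k=L[(abs(L[:,1])<20)&(abs(L[:,2]-52)<10)&(abs(L[:,0])<70)]; print("\nx ends 44/52 bars",np.percentile(k[:,0],[0.5,2,98,99.5]))
k=L[(abs(L[:,1]+20)<18)&(abs(L[:,2]-33)<7)&(abs(L[:,0])<70)]; print("x ends low bars",np.percentile(k[:,0],[0.5,2,98,99.5]))
E
python3 m.py
```

```text
[[520.  270.3]
 [626.8 288.1]
 [659.1 102.8]
 [552.2  84.1]]
C [589.54084469 186.33735106] yaw 9.863620493875711 [np.float64(189.01558889174956), np.float64(108.21381044828149), np.float64(188.1512158469613), np.float64(108.53076944211762)]
bar ((531.89501953125, -43.96320343017578), (88.44342803955078, 10.47705364227295), 1.6292141675949097) [531.47272601 -43.77336204  35.73527952]
bar yaw -178.84253698619668
-60 15 [11. 13. 18.]; -59 20 [12. 14. 20.]; -58 12 [12. 13. 15.]; -57 15 [12. 13. 13.]; -56 16 [12. 13. 14.]; -55 19 [12. 13. 14.]; -54 17 [12. 13. 14.]; -53 20 [11. 13. 15.]; -52 26 [14. 21. 23.]; -51 17 [22. 22. 23.]; -50 20 [21. 22. 23.]; -49 17 [21. 22. 24.]; -48 18 [20. 22. 23.]; -47 22 [21. 22. 24.]; -46 23 [24. 27. 29.]; -45 18 [27. 29. 30.]; -44 18 [27. 29. 30.]; -43 20 [27. 28. 29.]; -42 17 [27. 28. 29.]; -41 18 [27. 28. 29.]; -40 16 [27. 28. 29.]; -39 18 [26. 28. 29.]; -38 18 [27. 28. 30.]; -37 20 [28. 29. 34.]; -36 28 [31. 35. 36.]; -35 19 [35. 36. 37.]; -34 18 [35. 36. 37.]; -33 19 [35. 36. 37.]; -32 18 [35. 36. 37.]; -31 19 [35. 36. 38.]; -30 17 [35. 36. 38.]; -29 
[... 1050 characters left out ...]
. 9. 9.]; 23 17 [7. 8. 9.]; 24 18 [ 7.  9. 11.]; 25 19 [ 8.  8. 34.]; 26 20 [ 7.  9. 35.]; 27 22 [ 8.  9. 36.]; 28 66 [11. 33. 44.]; 29 89 [18. 38. 50.]; 30 20 [50. 52. 53.]; 31 18 [51. 52. 53.]; 32 21 [51. 52. 53.]; 33 15 [51. 52. 53.]; 34 23 [51. 52. 54.]; 35 19 [51. 52. 53.]; 36 21 [51. 52. 53.]; 37 14 [51. 52. 53.]; 38 22 [51. 52. 53.]; 39 19 [51. 52. 53.]; 40 20 [52. 52. 53.]; 41 16 [52. 53. 54.]; 42 20 [51. 52. 53.]; 43 21 [51. 52. 53.]; 44 19 [51. 52. 53.]; 45 20 [51. 52. 53.]; 46 16 [50. 51. 52.]; 47 3 [50. 50. 50.]; 48 0 ; 49 2 [41. 42. 42.]; 
x ends 44/52 bars [-46.46203275 -44.87366713  41.03349834  42.37072613]
x ends low bars [-46.37794948 -45.96206293  41.78114529  43.43913063]
```

move_arm([
  [0.5,0.21,-0.155,0.06,2.5],
  [0.5,0.21,-0.155,0.06,2.5],
  [0.5,0.21,-0.155,0.06,2.5],
  [0.5,0.21,-0.155,0.06,2.5],
  [0.5,0.427,-0.311,0.13,5],
  [0.5,0.427,-0.311,0.13,5],
  [0.5,0.427,-0.311,0.13,5],
  [0.5,0.427,-0.311,0.13,5],
])

```text
clock: 0.77
eef_pos: [0.4042, -0.2276, 0.1532]
tcp_rot: [[1.0, 0.026, -0.0], [0.026, -1.0, 0.0], [-0.0, -0.0, -1.0]]
contact_force: [1.1, -0.0, 0.2]
gripper_width: 0.498
grip_force: 0.0
```

move_arm([
  [0.5,0.05,-0.09,0.03,0],
  [0.5,0.1,-0.18,0.06,0],
  [0.5,0.1,-0.18,0.06,0],
  [0.5,0.1,-0.18,0.06,0],
  [0.5,0.1,-0.18,0.06,0],
  [0.5,0.1,-0.18,0.06,0],
  [0.5,0.1,-0.18,0.06,0],
  [0.5,0.1,-0.18,0.06,0],
])

```text
clock: 1.43
eef_pos: [0.4987, -0.0468, 0.0935]
tcp_rot: [[1.0, 0.028, -0.001], [0.028, -1.0, -0.0], [-0.001, 0.0, -1.0]]
contact_force: [-0.4, -1.2, -0.7]
gripper_width: 0.5
grip_force: 0.0
```

move_arm([
  [0.5,0.001,-0.002,0.035,0],
  [0.5,0.001,-0.002,0.06,0],
  [0.5,0.001,-0.002,0.085,0],
  [0.5,0.001,-0.002,0.087,0],
  [0.5,0.001,-0.002,0.087,0],
  [0.5,0.001,-0.002,0.087,0],
])

```text
clock: 1.93
eef_pos: [0.5006, -0.0463, 0.008]
tcp_rot: [[1.0, 0.024, 0.001], [0.024, -1.0, -0.001], [0.001, 0.001, -1.0]]
contact_force: [-0.2, 0.1, 0.4]
gripper_width: 0.496
grip_force: 0.0
```

```bash
python3 - <<'E'
from workcell import *
from h import *
s=snapshot("scene"); t=snapshot("top")
a=cv2.resize(s["frame"][120:250,300:430],None,fx=3.8,fy=3.8,interpolation=2)
b=cv2.resize(t["frame"][140:270,310:410],None,fx=3.8,fy=3.8,interpolation=2)
cv2.imwrite("pics/g1.png",cv2.hconcat([a,b])[:, :800]); print(state()["eef_pos"])
E
```

```text
[ 0.50158178 -0.04602818  0.00868086]
```

View pics/g1.png

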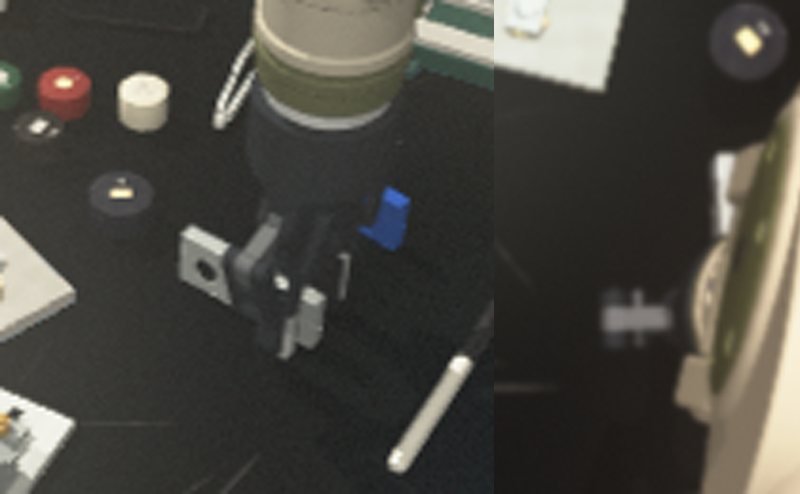

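The view shows the fingers straddling the near end of the bar at about (280,290) in the left crop. I'll close them.

move_arm([
  [0.0,0,0,0,0],
  [0.0,0,0,0,0],
  [0.0,0,0,0,0],
  [0.0,0,0,0,0],
  [0.0,0,0,0,0],
  [0.0,0,0,0,0],
], squeeze=100)

```text
clock: 2.53
eef_pos: [0.5009, -0.0452, 0.008]
tcp_rot: [[1.0, 0.027, 0.002], [0.027, -1.0, -0.001], [0.002, 0.001, -1.0]]
contact_force: [-1.7, -0.7, 5.7]
gripper_width: 0.098
grip_force: 97.7
```

move_arm([
  [0,0,0,-0.03,0],
  [0,0,0,-0.07,0],
  [0,0,-0.02,-0.1,0],
  [0,0.02,-0.06,-0.11,-0.8],
  [0,0.03,-0.1,-0.11,-1.66],
  [0,0.04,-0.14,-0.11,-1.66],
  [0,0.04,-0.17,-0.11,-1.66],
  [0,0.04,-0.183,-0.11,-1.66],
])

```text
clock: 3.2
eef_pos: [0.5351, 0.1432, 0.1169]
tcp_rot: [[0.985, 0.175, 0.0], [0.175, -0.985, 0.001], [0.0, -0.001, -1.0]]
contact_force: [-0.6, 0.1, -2.1]
gripper_width: 0.099
grip_force: 98.0
```

move_arm([
  [0,0,0,0,0],
  [0,0,0,0,0],
  [0,0,0,0,0],
  [0,0,0,0,0],
])

```text
clock: 3.53
eef_pos: [0.5351, 0.1378, 0.1167]
tcp_rot: [[0.986, 0.169, -0.001], [0.169, -0.986, -0.001], [-0.001, 0.0, -1.0]]
contact_force: [-0.0, -0.8, -2.5]
gripper_width: 0.096
grip_force: 98.0
```

```bash
cat > look.py <<'E'
import sys
from workcell import *
from h import *
n=sys.argv[1]
s=snapshot("scene"); t=snapshot("top"); st=state(); print({k:np.round(st[k],4).tolist() for k in("clock","eef_pos","contact_force","gripper_width")}, np.degrees(np.arctan2(st["tcp_rot"][1,0],st["tcp_rot"][0,0])))
np.savez("s.npz",**s);np.savez("t.npz",**t)
a=cv2.resize(s["frame"][170:310,205:335],None,fx=4,fy=4,interpolation=2)
b=cv2.resize(t["frame"][110:250,230:300],None,fx=4,fy=4,interpolation=2)
cv2.imwrite(f"pics/{n}.png",cv2.hconcat([a,b]))
C=np.array([589.54,186.34]);y=np.radians(9.86);ex=np.array([np.cos(y),np.sin(y)]);ey=np.array([-ex[1],ex[0]])
e=st["eef_pos"]*1000; d=e[:2]-C; print("tcp in rack",d@ex,d@ey,e[2])
E
python3 look.py p1
```

```text
{'clock': 3.6333, 'eef_pos': [0.5353, 0.1378, 0.1168], 'contact_force': [0.0019, -0.8578, -2.6068], 'gripper_width': 0.1006} 9.699480510466788
tcp in rack -61.751998858143494 -38.582669357223615 116.7887838589774
```

View pics/p1.png

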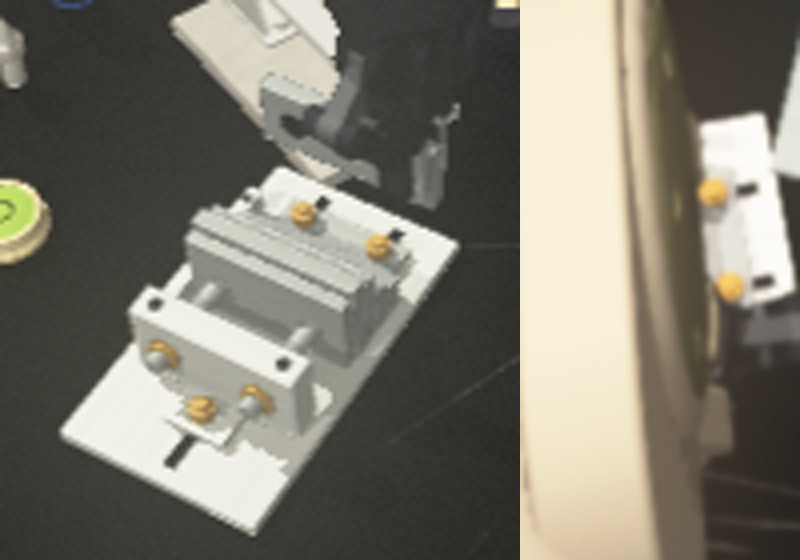

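The left crop shows the held bar above the rack, its far end at (265,80), with the row undisturbed. I'll measure the bar's offset in the grip from the depth image.

```bash
python3 - <<'E'
from h import *
C=np.array([589.54,186.34]);y=np.radians(9.86);ex=np.array([np.cos(y),np.sin(y)]);ey=np.array([-ex[1],ex[0]])
s=dict(np.load("s.npz"));P=cloud(s)*1000
L=np.stack([(P[...,:2]-C)@ex,(P[...,:2]-C)@ey,P[...,2]],-1)[185:225,265:300].reshape(-1,3)
k=L[(L[:,2]>90)&(L[:,2]<155)&(L[:,0]>-49)&(L[:,1]<-20)]
f=k[abs(k[:,1]-np.median(k[:,1]))<5]
print(len(k),np.percentile(f,[1,5,50,95,99],axis=0).round(1))
for x in range(-48,22,6):
    q=f[abs(f[:,0]-x)<3]
    if len(q)>4: print(x,len(q),"z",np.percentile(q[:,2],[3,97]).round(1),"y",np.median(q[:,1]).round(1))
E
```

```text
290 [[-46.6 -38.  107.9]
 [-41.6 -36.6 110.1]
 [ -3.4 -33.4 120.9]
 [ 13.2 -31.9 144.3]
 [ 14.2 -31.1 145.9]]
-48 6 z [110.9 122.5] y -32.3
-42 15 z [108.2 121. ] y -33.3
-36 13 z [109.4 121.1] y -32.9
-30 15 z [109.3 120.8] y -33.2
-24 11 z [110.2 121.6] y -33.1
-18 14 z [109.1 145.9] y -33.3
-12 22 z [108.2 144.8] y -33.7
-6 37 z [109.2 145.8] y -33.3
0 40 z [111.3 145.1] y -33.3
6 45 z [110.3 144.4] y -33.5
12 36 z [110.5 144.2] y -33.8
```

move_arm([
  [0,0,0,0.03,0],
  [0,0,0,0.055,0],
  [0,0,0,0.065,0],
  [0,0,0,0.068,0],
  [0,0,0,0.068,0],
  [0,0,0,0.068,0],
  [0,0,0,0.068,0],
  [0,0,0,0.068,0],
])

```text
clock: 4.3
eef_pos: [0.5365, 0.1392, 0.0502]
tcp_rot: [[0.985, 0.17, 0.003], [0.17, -0.985, 0.0], [0.003, 0.0, -1.0]]
contact_force: [0.6, -1.1, -2.6]
gripper_width: 0.095
grip_force: 98.0
```

move_arm([
  [0,0,-0.001,0,0],
  [0,0,-0.002,0,0],
  [0,0,-0.003,0,0],
  [0,0,-0.004,0,0],
  [0,0,-0.004,0,0],
])

```text
clock: 4.72
eef_pos: [0.5346, 0.1433, 0.0489]
tcp_rot: [[0.985, 0.171, 0.0], [0.171, -0.985, -0.0], [0.0, 0.0, -1.0]]
contact_force: [-0.5, 0.1, -1.3]
gripper_width: 0.097
grip_force: 98.0
```

move_arm([
  [0,0,-0.001,0,0],
  [0,0,-0.001,0,0],
  [0,0,-0.002,0,0],
  [0,0,-0.002,0,0],
])

```text
clock: 5.05
eef_pos: [0.5343, 0.1443, 0.0488]
tcp_rot: [[0.985, 0.17, 0.0], [0.17, -0.985, -0.002], [-0.0, 0.002, -1.0]]
contact_force: [0.9, -4.7, -1.0]
gripper_width: 0.095
grip_force: 98.1
```

move_arm([
  [0,0,-0.001,0,0],
  [0,0,-0.001,0,0],
  [0,0,-0.002,0,0],
  [0,0,-0.002,0,0],
])

```text
clock: 5.38
eef_pos: [0.534, 0.1463, 0.0488]
tcp_rot: [[0.985, 0.17, 0.0], [0.17, -0.985, -0.001], [-0.0, 0.001, -1.0]]
contact_force: [0.3, -5.9, -1.7]
gripper_width: 0.1
grip_force: 98.2
```

move_arm([
  [0,0,-0.001,0,0],
  [0,0,-0.002,0,0],
  [0,0,-0.003,0,0],
  [0,0,-0.004,0,0],
  [0,0,-0.004,0,0],
])

```text
clock: 5.8
eef_pos: [0.5333, 0.1502, 0.0488]
tcp_rot: [[0.985, 0.17, 0.0], [0.17, -0.985, -0.002], [-0.0, 0.002, -1.0]]
contact_force: [0.3, -6.0, -1.8]
gripper_width: 0.1
grip_force: 98.2
```

move_arm([
  [0,0,-0.001,0,0],
  [0,0,-0.002,0,0],
  [0,0,-0.003,0,0],
  [0,0,-0.004,0,0],
  [0,0,-0.004,0,0],
  [0,0,-0.004,0,0],
])

```text
clock: 6.3
eef_pos: [0.5326, 0.1539, 0.0488]
tcp_rot: [[0.986, 0.17, 0.0], [0.17, -0.986, -0.002], [-0.0, 0.002, -1.0]]
contact_force: [0.7, -6.4, -1.3]
gripper_width: 0.096
grip_force: 98.2
```

```bash
python3 look.py p2; python3 - <<'E'
from h import *
C=np.array([589.54,186.34]);y=np.radians(9.86);ex=np.array([np.cos(y),np.sin(y)]);ey=np.array([-ex[1],ex[0]])
s=dict(np.load("s.npz"));P=cloud(s)*1000
L=np.stack([(P[...,:2]-C)@ex,(P[...,:2]-C)@ey,P[...,2]],-1)[170:310,205:335].reshape(-1,3)
for n,xr in(("x-38..-5",(-38,-5)),("x 20..42",(20,42))):
  print(n)
  for yy in range(-34,16,1):
    k=L[(L[:,0]>xr[0])&(L[:,0]<xr[1])&(abs(L[:,1]-yy)<.5)&(L[:,2]>25)]
    if len(k)>3: print(yy,np.percentile(k[:,2],[50,90]).round(),end="; ")
E
```

```text
{'clock': 6.4, 'eef_pos': [0.5326, 0.1539, 0.0488], 'contact_force': [0.6644, -6.7419, -1.7765], 'gripper_width': 0.0973} 9.761989990826688
tcp in rack -61.670448634555584 -22.21930967727282 48.82573257465564
x-38..-5
-25 [76. 78.]; -22 [76. 77.]; -21 [76. 76.]; -20 [75. 77.]; -18 [71. 76.]; -17 [73. 76.]; -16 [68. 74.]; -7 [ 57. 140.]; -6 [ 60. 125.]; -5 [ 59. 108.]; -4 [60. 61.]; -3 [59. 76.]; -2 [59. 93.]; 0 [ 61. 222.]; 1 [ 60. 142.]; 2 [ 58. 218.]; 3 [ 57. 213.]; 4 [ 57. 221.]; 5 [ 56. 225.]; 6 [55. 69.]; 7 [ 56. 206.]; 8 [55. 56.]; 9 [55. 57.]; 10 [40. 54.]; 11 [45. 54.]; 12 [40. 53.]; 13 [35. 45.]; 15 [36. 38.]; x 20..42
-34 [34. 36.]; -32 [35. 36.]; -29 [36. 37.]; -15 [51. 52.]; -14 [51. 52.]; -13 [51. 54.]; -6 [59. 60.]; -5 [59. 60.]; -4 [58. 61.]; -2 [59. 60.]; -1 [60. 61.]; 0 [59. 61.]; 1 [59. 60.]; 2 [58. 60.]; 3 [57. 58.]; 4 [55. 56.]; 5 [55. 55.]; 6 [55. 55.]; 7 [55. 55.]; 9 [54. 55.]; 10 [49. 55.]; 11 [43. 54.]; 12 [43. 52.]; 13 [37. 38.]; 14 [34. 36.];
```

View pics/p2.png

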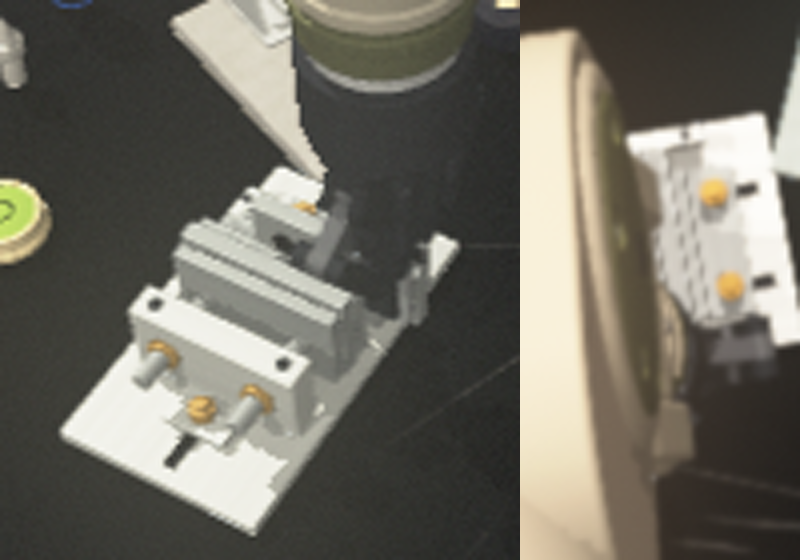

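The view shows the row open evenly, with the bars standing square and the held bar behind the 44 mm bar. I'll open it another 1 mm and then lower.

move_arm([
  [0,0,-0.0005,0,0],
  [0,0,-0.001,0,0],
  [0,0,-0.001,0,0],
  [0,0,-0.001,0,0],
])

```text
clock: 6.73
eef_pos: [0.5324, 0.1548, 0.0488]
tcp_rot: [[0.986, 0.169, 0.0], [0.169, -0.986, -0.002], [-0.0, 0.002, -1.0]]
contact_force: [0.1, -4.9, -0.2]
gripper_width: 0.099
grip_force: 98.2
```

move_arm([
  [0,0,0,0.0015,0],
  [0,0,0,0.003,0],
  [0,0,0,0.0045,0],
  [0,0,0,0.006,0],
  [0,0,0,0.006,0],
])

```text
clock: 7.15
eef_pos: [0.533, 0.1548, 0.0428]
tcp_rot: [[0.986, 0.169, 0.001], [0.169, -0.986, -0.002], [0.001, 0.002, -1.0]]
contact_force: [1.6, -5.8, -2.7]
gripper_width: 0.096
grip_force: 98.0
```

move_arm([
  [0,0,0,0.001,0],
  [0,0,0,0.002,0],
  [0,0,0,0.003,0],
  [0,0,0,0.003,0],
])

```text
clock: 7.48
eef_pos: [0.5331, 0.1548, 0.0399]
tcp_rot: [[0.986, 0.169, 0.001], [0.169, -0.986, -0.002], [0.001, 0.002, -1.0]]
contact_force: [1.1, -5.5, -2.1]
gripper_width: 0.1
grip_force: 98.1
```

move_arm([
  [0,0,0,0.003,0],
  [0,0,0,0.006,0],
  [0,0,0,0.009,0],
  [0,0,0,0.012,0],
  [0,0,0,0.015,0],
  [0,0,0,0.018,0],
  [0,0,0,0.02,0],
  [0,0,0,0.02,0],
])

```text
clock: 8.15
eef_pos: [0.5329, 0.1548, 0.0196]
tcp_rot: [[0.986, 0.169, 0.001], [0.169, -0.986, -0.002], [0.0, 0.002, -1.0]]
contact_force: [1.5, -5.9, -3.1]
gripper_width: 0.099
grip_force: 98.0
```

move_arm([
  [0,0,0,0.001,0],
  [0,0,0,0.002,0],
  [0,0,0,0.003,0],
  [0,0,0,0.003,0],
])

```text
clock: 8.48
eef_pos: [0.5331, 0.1549, 0.0169]
tcp_rot: [[0.986, 0.169, 0.001], [0.169, -0.986, -0.002], [0.001, 0.002, -1.0]]
contact_force: [1.6, -5.3, -2.2]
gripper_width: 0.098
grip_force: 98.2
```

move_arm([
  [0,0,0,0.0005,0],
  [0,0,0,0.001,0],
  [0,0,0,0.001,0],
])

```text
clock: 8.73
eef_pos: [0.5331, 0.1548, 0.0161]
tcp_rot: [[0.986, 0.169, 0.001], [0.169, -0.986, -0.002], [0.001, 0.002, -1.0]]
contact_force: [1.6, -6.9, -1.3]
gripper_width: 0.099
grip_force: 98.5
```

move_arm([
  [0,0,0,0.0005,0],
  [0,0,0,0.0005,0],
  [0,0,0,0.0005,0],
])

```text
clock: 8.98
eef_pos: [0.5332, 0.1549, 0.0161]
tcp_rot: [[0.986, 0.169, 0.002], [0.169, -0.986, -0.002], [0.001, 0.002, -1.0]]
contact_force: [0.5, -7.3, 2.3]
gripper_width: 0.101
grip_force: 99.1
```

move_arm([
  [0,0,0.0005,0,0],
  [0,0,0.001,0,0],
  [0,0,0.001,0,0],
])

```text
clock: 9.23
eef_pos: [0.5332, 0.1547, 0.016]
tcp_rot: [[0.985, 0.17, 0.001], [0.17, -0.985, -0.0], [0.001, 0.0, -1.0]]
contact_force: [-1.1, -4.2, 3.7]
gripper_width: 0.097
grip_force: 99.0
```

move_arm([
  [0.0,0,0.001,0,0],
  [0.2,0,0.001,0,0],
  [0.3,0,0.001,0,0],
  [0.3,0,0.001,0,0],
  [0.3,0,0.001,0,0],
  [0.3,0,0.001,0,0],
], squeeze=20)

```text
clock: 9.73
eef_pos: [0.5325, 0.1541, 0.015]
tcp_rot: [[0.985, 0.171, -0.001], [0.171, -0.985, 0.0], [-0.0, -0.0, -1.0]]
contact_force: [0.1, 0.2, -1.1]
gripper_width: 0.301
grip_force: 0.0
```

```bash
python3 look.py p3
```

```text
{'clock': 9.8333, 'eef_pos': [0.5326, 0.154, 0.0151], 'contact_force': [-0.0416, -0.5937, -0.0935], 'gripper_width': 0.3007} 9.829719800852809
tcp in rack -61.64192280620375 -22.10130517564035 15.147119895369224
```

View pics/p3.png

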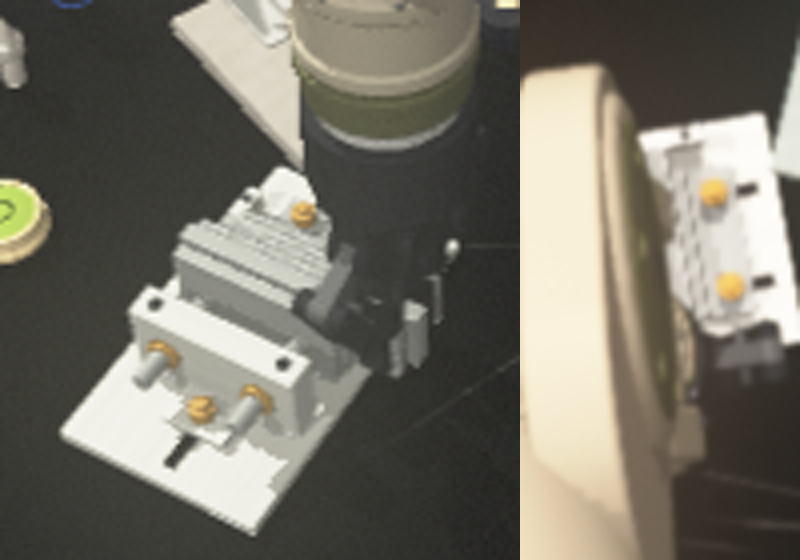

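The view shows the parallel seated between its neighbours with the row shut and standing. I'll back off, shut the fingers and push it home.

move_arm([
  [0.3,-0.015,0,0,0],
  [0.3,-0.036,0,0,0],
  [0.3,-0.036,0,0,0],
  [0,-0.036,0,-0.004,0],
  [0,-0.036,0,-0.004,0],
  [0,-0.036,0,-0.004,0],
  [0,-0.036,0,-0.004,0],
  [0,-0.036,0,-0.004,0],
])

```text
clock: 10.5
eef_pos: [0.498, 0.1478, 0.0194]
tcp_rot: [[0.985, 0.17, 0.001], [0.17, -0.985, 0.0], [0.001, 0.0, -1.0]]
contact_force: [0.5, -0.2, -1.2]
gripper_width: -0.003
grip_force: 0.0
```

move_arm([
  [0,0.004,0,0,0],
  [0,0.007,0,0,0],
  [0,0.01,0,0,0],
  [0,0.012,0,0,0],
  [0,0.012,0,0,0],
])

```text
clock: 10.92
eef_pos: [0.5098, 0.1498, 0.0193]
tcp_rot: [[0.985, 0.17, 0.0], [0.17, -0.985, -0.0], [0.0, 0.0, -1.0]]
contact_force: [1.4, -1.1, 0.3]
gripper_width: 0.001
grip_force: 0.0
```

move_arm([
  [0,0.003,0,0,0],
  [0,0.006,0,0,0],
  [0,0.009,0,0,0],
  [0,0.011,0,0,0],
  [0,0.012,0,0,0],
  [0,0.012,0,0,0],
])

```text
clock: 11.42
eef_pos: [0.5208, 0.1519, 0.019]
tcp_rot: [[0.985, 0.171, -0.001], [0.171, -0.985, 0.0], [-0.001, -0.0, -1.0]]
contact_force: [-2.7, 0.4, -1.7]
gripper_width: -0.002
grip_force: 1.2
```

move_arm([
  [0,0.002,0,0,0],
  [0,0.004,0,0,0],
  [0,0.006,0,0,0],
  [0,0.008,0,0,0],
  [0,0.01,0,0,0],
  [0,0.012,0,0,0],
  [0,0.012,0,0,0],
])

```text
clock: 12.0
eef_pos: [0.5334, 0.1539, 0.0194]
tcp_rot: [[0.985, 0.171, 0.001], [0.171, -0.985, 0.0], [0.001, 0.0, -1.0]]
contact_force: [-2.7, 0.1, -0.9]
gripper_width: -0.002
grip_force: 1.1
```

move_arm([
  [0,0.001,0,0,0],
  [0,0.002,0,0,0],
  [0,0.003,0,0,0],
  [0,0.003,0,0,0],
])

```text
clock: 12.33
eef_pos: [0.5359, 0.1544, 0.0193]
tcp_rot: [[0.985, 0.17, 0.0], [0.17, -0.985, -0.0], [0.0, 0.0, -1.0]]
contact_force: [-3.3, 0.1, -1.2]
gripper_width: 0.006
grip_force: 1.4
```

```bash
python3 look.py p4; python3 - <<'E'
from h import *
C=np.array([589.54,186.34]);y=np.radians(9.86);ex=np.array([np.cos(y),np.sin(y)]);ey=np.array([-ex[1],ex[0]])
s=dict(np.load("s.npz"));P=cloud(s)*1000
L=np.stack([(P[...,:2]-C)@ex,(P[...,:2]-C)@ey,P[...,2]],-1)[170:310,205:335].reshape(-1,3)
for n,z,a,b in((1,28,-46,-37),(2,36,-36,-27),(3,44,-26,-17),(4,52,-16,-7),(5,60,-6,3)):
    k=L[(abs(L[:,2]-z)<3)&(L[:,1]>a)&(L[:,1]<b)&(abs(L[:,0])<60)]; print(n,len(k),np.percentile(k[:,0],[1,4,96,99]).round(1))
E
```

```text
{'clock': 12.4333, 'eef_pos': [0.5359, 0.1543, 0.0193], 'contact_force': [-2.2689, 0.4816, -0.6138], 'gripper_width': 0.002} 9.81317658824676
tcp in rack -58.32937388899055 -22.361808966343116 19.34959326336826
1 37 [-3.7 -1.  42.  46.3]
2 53 [-11.7  -9.1  41.3  43.6]
3 56 [-16.6 -14.7  38.5  40.6]
4 63 [-20.3 -18.8  40.9  41.7]
5 120 [-21.2 -18.9  40.3  42.5]
```

View pics/p4.png

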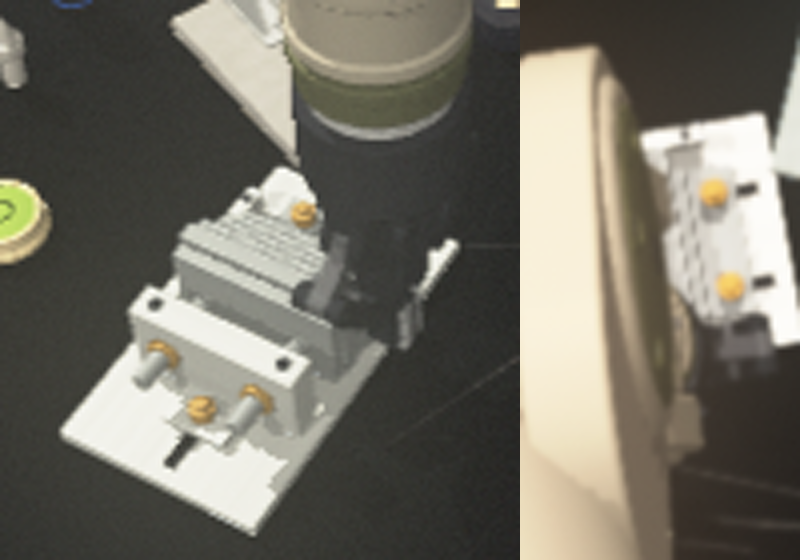

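The view shows the parallel almost home and the row standing. I'll finish in small steps until the force rises.

move_arm([
  [0,0.0005,0,0,0],
  [0,0.001,0,0,0],
  [0,0.0015,0,0,0],
  [0,0.0015,0,0,0],
])

```text
clock: 12.77
eef_pos: [0.5373, 0.1546, 0.0193]
tcp_rot: [[0.985, 0.17, 0.0], [0.17, -0.985, -0.0], [0.0, 0.0, -1.0]]
contact_force: [-3.1, -0.0, -0.0]
gripper_width: -0.002
grip_force: 1.6
```

move_arm([
  [0,0.0005,0,0,0],
  [0,0.001,0,0,0],
  [0,0.001,0,0,0],
])

```text
clock: 13.02
eef_pos: [0.538, 0.1547, 0.0193]
tcp_rot: [[0.985, 0.17, -0.0], [0.17, -0.985, -0.0], [-0.0, 0.0, -1.0]]
contact_force: [-4.2, 0.8, 0.2]
gripper_width: 0.0
grip_force: 2.2
```

move_arm([
  [0,0.0005,0,0,0],
  [0,0.001,0,0,0],
  [0,0.001,0,0,0],
])

```text
clock: 13.27
eef_pos: [0.538, 0.1547, 0.0192]
tcp_rot: [[0.985, 0.171, -0.002], [0.171, -0.985, -0.001], [-0.002, 0.0, -1.0]]
contact_force: [-6.4, -0.1, 3.0]
gripper_width: -0.003
grip_force: 3.4
```

move_arm([
  [0,0.0005,0,0,0],
  [0,0.001,0,0,0],
  [0,0.001,0,0,0],
])

```text
clock: 13.52
eef_pos: [0.5381, 0.1548, 0.0192]
tcp_rot: [[0.985, 0.171, -0.004], [0.171, -0.985, -0.001], [-0.004, 0.0, -1.0]]
contact_force: [-9.6, -0.8, 3.9]
gripper_width: -0.0
grip_force: 4.7
```

Firm stop against the ledge. I'll back off, lift clear and check.

move_arm([
  [0,-0.015,0,0,0],
  [0,-0.045,0,0,0],
  [0,-0.06,0,0,0],
  [0,-0.07,0,-0.03,0],
  [0,-0.07,0,-0.07,0],
  [0,-0.07,0,-0.11,0],
  [0,-0.07,0.04,-0.15,0],
  [0,-0.07,0.08,-0.15,0],
])

```text
clock: 14.18
eef_pos: [0.488, 0.0752, 0.174]
tcp_rot: [[0.984, 0.176, 0.014], [0.176, -0.984, 0.0], [0.014, 0.002, -1.0]]
contact_force: [1.7, -0.5, 0.4]
gripper_width: -0.002
grip_force: 0.0
```

move_arm([
  [0,0,0.04,0,0],
  [0,0,0.08,0,0],
  [0,0,0.12,0,0],
  [0,0,0.16,0,0],
  [0,0,0.18,0,0],
  [0,0,0.18,0,0],
  [0,0,0.18,0,0],
  [0,0,0.18,0,0],
])

```text
clock: 14.85
eef_pos: [0.5145, -0.1035, 0.1677]
tcp_rot: [[0.985, 0.17, 0.002], [0.17, -0.985, -0.0], [0.002, 0.001, -1.0]]
contact_force: [-1.0, 0.9, 0.9]
gripper_width: -0.002
grip_force: 0.0
```

```bash
python3 look.py p5; python3 - <<'E'
from h import *
C=np.array([589.54,186.34]);y=np.radians(9.86);ex=np.array([np.cos(y),np.sin(y)]);ey=np.array([-ex[1],ex[0]])
s=dict(np.load("t.npz"));P=cloud(s)*1000
L=np.stack([(P[...,:2]-C)@ex,(P[...,:2]-C)@ey,P[...,2]],-1).reshape(-1,3)
for n,z,a,b in((1,28,-46,-37),(2,36,-36,-27),(3,44,-26,-17),(4,52,-16,-7),(5,60,-6,3)):
    k=L[(abs(L[:,2]-z)<3)&(L[:,1]>a)&(L[:,1]<b)&(abs(L[:,0])<60)]; print(n,len(k),np.percentile(k[:,0],[1,4,96,99]).round(1),np.median(k[:,1:],axis=0).round(1))
E
python3 -c "
import cv2,numpy as np
s=np.load('s.npz')['frame'];t=np.load('t.npz')['frame']
a=cv2.resize(s[210:280,235:325],None,fx=4.4,fy=6,interpolation=2);b=cv2.resize(t[130:220,190:310],(396,420),interpolation=2)
cv2.imwrite('pics/p6.png',cv2.hconcat([a,b]))"
```

```text
{'clock': 14.95, 'eef_pos': [0.5141, -0.1025, 0.1676], 'contact_force': [-0.3532, 0.4124, -0.571], 'gripper_width': 0.0015} 9.895720508949227
tcp in rack -123.79860247289656 -271.67729755132285 167.6244229846592
1 235 [-45.6 -42.9  39.3  41.8] [-41.5  28.2]
2 244 [-44.4 -41.6  39.9  43.2] [-31.6  36.1]
3 244 [-45.  -42.2  40.6  43.1] [-21.4  44.1]
4 247 [-45.4 -42.9  40.1  43. ] [-11.5  52.3]
5 261 [-46.  -43.3  39.7  42.5] [-1.6 60.1]
```

View pics/p6.png

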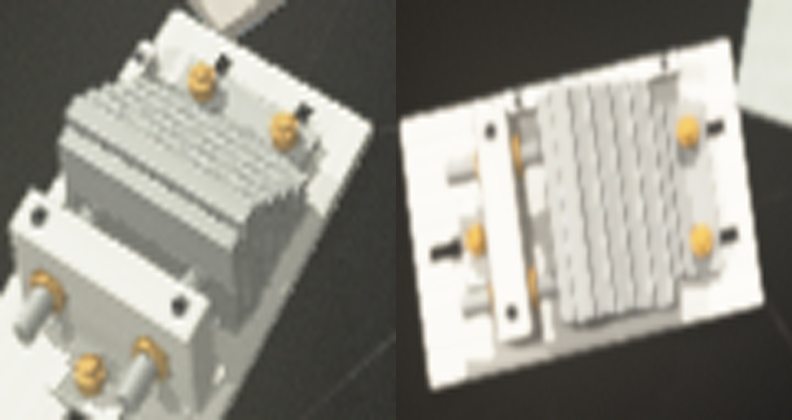

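The view shows all five bars standing flush and tight, in order of height, with the arm clear. I'm handing in.

```bash
python3 -c "from workcell import *;print(job_done())"
```

```text
the job is handed in; nothing more can be done
None
```

The 36 mm parallel is back in its place between the 28 and 44 mm bars, standing on the rack's floor with its ends flush with the row to about 1 mm; the arm is clear, and the job was handed in at about 15 s with no verdict returned.

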